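# Press a carved fish's tail home with the quick clamp

### The arm

A 7-joint arm with a two-finger parallel gripper is mounted at the origin on the work surface. World frame = base frame: x ahead of the robot, y to its left, z up, the work surface at z = 0. Lengths are in m, angles in rad, forces in N, time in s.
With the tool pointing down it reaches from about 0.4 to 0.875 m from the base axis. Payload 19.3 kg.
Tool frame: the origin (TCP) lies where the fingers leave the gripper's body, on its centre line; the fingertips stand finger_overhang ahead of it and the grasp point (between the pads) lies 54 mm ahead of it (finger_overhang is the distance from the TCP to the fingertips, in m); z points along the fingers, y is the line along which they close (so a half turn about z gives the same grasp; the last joint's range is limited). The gripper opens to 85 mm and grips with 20 to 120 N. Pads are 22 mm wide; open, the fingers measure 114 mm over their backs; the gripper's body (76 mm by 85 mm) begins 54 mm behind the grasp point. The pads swing forward as they close: fully open they stand 13 mm farther back than shut.
Start: joints at [-1.348, 0.521, -0.036, 1.599, 0.021, 1.021, -0.113], TCP at [0.18, 0.598, 0.304] pointing down, gripper open.
Joint ranges: [-2.91, 2.91], [-0.3, 2.13], [-1.5, 1.42], [0.17, 2.43], [-1.26, 4.41], [0.16, 1.93], [-2.52, 2.52]. Speed limits (rad/s): [1.89, 1.89, 2.39, 2.39, 3.01, 3.01, 3.01].

### API

Orientations are given as a unit quaternion [w, x, y, z].
In Python, from workcell import * gives the robot as it stands.
- The arm moves only by the shell command python3 -m creep 'ROWS'. ROWS is JSON, a list that holds one entry, the list of rows, each a list of 7 numbers: the turn, a rotation vector about the tool's x, y, z in rad, then the shift along the tool's x, y, z in cm, then the finger opening in cm, from 0 to 8.54. In form: [[[rx, ry, rz, tx, ty, tz, fingers], ...]]. A call has exactly 5 rows; each row shifts and turns the commanded pose from where the row before left it, along the tool's axes as they then stand; what a row does not reach is not made up. A row lasts 1/12 s, in which the tool goes at most 41.7 mm and 7.16 degrees, less where a joint would pass 70% of its speed; a pose out of reach is approached as far as the arm can. A call is refused whole if a number of a shift passes 4.17 or a number of a turn 0.125, either way. A call with a gripper value outside its range is refused whole. The fingers move at their own pace and stop on an object; the grip force is fixed at half the most. Time passes only in rows, so rows that do not move let the fingers close, or fill a call up. It gives the time, the measured TCP pose, the force, the opening and the grip force at its end, in the units of the state.
- state(): the state, without advancing time (a new reading comes with each control period).
- read_camera(name): name is "scene" or "top"; returns a dict with "image" (384x512x3 uint8, blue, green, red), "K" (3x3 intrinsics, pixels), "rvec" (rotation vector, rad) and "tvec" (3), from world to camera coordinates, as OpenCV has them. Camera axes: x right, y down, z forward; pixel columns grow to the right and rows downward; lengths in m; the calibration is good to about 2 mm. A picture is of the moment at which its call begins. There is no depth.
- sign_off(): hands the job in; it is judged then, once.
The state is a dict: "t": time; "joint_positions": joint angles; "qvel": joint speeds; "tau": joint torques, N m; "position": TCP position; "orientation": TCP orientation; "wrist_force": force on the tool from outside, world axes, zero at the start; "moment": the same for the moment, N m; "finger_gap": opening from 0.0 (shut) to 1.0 (fully open); "grip_force": force on a finger pad.
Only numpy, scipy, OpenCV 4.12 (cv2) and the standard library are available. Lean on these libraries where they do the work, as an engineer would, in place of code of your own. Each camera call takes 0.05 s, during which the arm holds its last target. There are 200 camera calls.

### The job

With the quick clamp, press the carved fish's tail piece fully home on its dowels: squeeze the orange trigger again and again until the jaw holds the tail by itself, trigger let go, with a clamping force between 10 and 25 N (the wood is soft: more than 30 N, even for a moment, bruises it). Then press the red release tab until the jaw has gone all the way back, and let go of it. Work only the trigger and the tab: do not push the jaw, the fish or the tail by hand, and leave the other things on the bench where they are.

Things in the scene. Friction and masses are not known exactly. Their poses are not given: they have to be found in the camera images.
- clamp: Fixed plywood base 600 x 110 x 12 mm with the whole clamp and fish on it. Origin on the bench below the trigger pivot; x runs along the clamp bar, the way the jaw walks; z up. Along x: trigger (0), fixed orange handle post (30 to 46 mm, 34 wide, top at 137), black housing (46 to 130 mm, 44 wide, top at 76) under the red tab, jaw, tail, fish, end stop. Behind the trigger (x under -25 mm) nothing is above 60 mm.
- trigger_bar (a point): Middle of the trigger's finger bar: a free-turning roller, orange, 16 mm thick, 50 mm long, across the clamp (along its y), at rest 113 mm above the bench and 17 mm behind (-x of) the clamp's origin. Squeeze it towards the handle post (+x), or push it from behind with closed fingers. It swings about a pivot 85 mm below. Bar and post are 71 mm over all at rest, 37 mm fully squeezed.
- trigger (a joint): Trigger angle, 0 at rest to 0.40 rad at a hard stop (bar travels 34 mm); springs back. Drives the jaw 35 mm per rad by a ratchet with 2.5 mm teeth: let go, and the jaw falls back to the last tooth (up to 3 mm, 9 N). Push at the bar, done slowly (20 mm/s): 4 to 5 N with the jaw free, plus 0.41 N per N of jaw force (9 N at 10 N, 14 N at 23 N). A full stroke on a bottomed tail presses far too hard.
- jaw: Moving bar and jaw: a steel toothed bar (16 mm wide, top 50 mm above the bench) with a black upright jaw plate (50 mm wide) carrying an orange sprung pad that yields 1 mm per 3 N, 12 mm at most. Same axes as the clamp; its origin is on the bench line 156 mm behind (-x of) the unpressed pad's face.
- jaw_slide (a joint): Jaw travel in m from fully back (0), growing towards the fish, up to 0.060; it starts between 0 and 0.012. A light spring (2 to 3 N) draws it back as soon as the ratchet is released.
- tail: Cream tail piece with dark stripes (block 16 x 26 x 64 mm and a round stalk), sliding on two dowels into the fish along the clamp's x with about 5 N of friction; it stays where it is left. Same axes as the clamp; its origin is 205 mm behind (-x of) its rear face, which the pad meets.
- tail_slide (a joint): How far the tail piece stands out of the fish, in m: 0.013 to 0.020 at the start. The holes were drilled by hand: it bottoms somewhere between 0 and 0.005, which only the rising force tells.
- fish: Cream carved fish body with dark marks, 180 mm long, 60 mm across, lying fixed in the cradle, nose to the end stop. Same origin and axes as the clamp.
- tab_top (a point): Middle of the top of the red release tab (32 mm along the clamp x 36 mm across), 92 mm above the bench, 102 mm ahead (+x) of the clamp's origin. Press it straight down 7 mm: about 3 N at first, 6 to 8 N at its hard stop. Keep it down about a second: only while it is down does the jaw spring back; let up early, the ratchet catches again.
- tab (a joint): Tab travel in m: 0 up, 0.007 fully pressed; it springs back.
- paint_a: small blue paint bottle, black cap, 34 mm across, 85 mm tall, standing; origin under its centre
- paint_b: small red paint bottle, white cap, 34 mm across, 75 mm tall, standing; origin under its centre
- paint_c: small green paint bottle, black cap, 34 mm across, 90 mm tall, standing; origin under its centre
- glue_jar: amber jar with a white lid, 60 mm across, 60 mm tall; origin under its centre
- brush: paint brush 170 mm long lying on the bench; origin under its middle
- water_pot: open white ceramic pot, 60 mm across, 55 mm tall; origin under its centre
- wood_block: light wooden offcut 60 x 40 x 22 mm; origin under its centre

How it is judged:
On the way, in this order (a step that is already met when the one before it is completed fails the run):
1. the trigger is let go and the jaw by itself presses the tail home with 10 to 25 N (contact force between jaw and tail between 8.5 and 26.5 N and value of joint trigger below 0.04 rad and value of joint tail_slide below 0.007 m), for 0.5 s.
2. the tab is pressed and the jaw has sprung all the way back (value of joint jaw_slide below 0.003 m and value of joint tail_slide below 0.007 m), for 0.2 s.
At the end, for the whole second after the job is handed in: The jaw is fully back (within 3 mm), the trigger and tab are let go and at rest, and the tail stays home in the fish (standing out less than 7 mm, which includes any glue gap left by its holes) (all of step 2 and value of joint trigger below 0.04 rad and value of joint tab below 0.0015 m and velocity of joint jaw_slide below 0.01 m/s); the robot touches nothing.
It fails at once if the jaw presses the tail with more than 30 N (contact force between jaw and tail above 30 N).
It fails at once if the robot pushes the jaw, the tail or the fish itself (more than 2 N) (contact force between any of the fingers, the arm and jaw above 2 N or contact force between any of the fingers, the arm and tail above 2 N or contact force between any of the fingers, the arm and fish above 2 N).
It fails at once if a bottle, jar, pot, brush or offcut is moved more than 20 mm or knocked over (distance of any of paint_a, paint_b, paint_c, glue_jar, brush, water_pot, wood_block from where it was at the start of the episode above 0.02 m or angle between any of paint_a, paint_b, paint_c, glue_jar, water_pot, wood_block's own z axis and vertical above 0.5 rad).
It also fails if it takes over 61 s, if anything falls off the work surface, if the arm or the gripper's body presses on something with over 40 N, if the wrist force passes 120 N, or if a joint passes its speed limit or range.

## Working session

There is one attempt and no reset: what is moved stays moved. The work goes in short steps, Python scripts to look and compute and a shell command to move; the robot and the scene stay as the last step left them, time stands still between calls to the robot, and variables do not carry over. Pictures are saved under pics/ and viewed, at most 10 in all, crops included, and the job is handed in when it is done.

```bash
mkdir -p pics; ls; cat > h.py <<'E'
from workcell import *
import cv2, numpy as np
def snap(n,f):
    r=read_camera(n); cv2.imwrite('pics/'+f,r['image']); np.savez('pics/'+f[:-4],**r); return r
def px(r,u,v,z):
    R=cv2.Rodrigues(np.array(r['rvec'],float))[0]; t=np.array(r['tvec'],float).ravel()
    d=R.T@np.linalg.inv(np.array(r['K']))@np.array([u,v,1.]); c=-R.T@t
    return c+d*(z-c[2])/d[2]
def proj(r,p):
    return cv2.projectPoints(np.array(p,float).reshape(-1,3),np.array(r['rvec'],float),np.array(r['tvec'],float),np.array(r['K'],float),None)[0].reshape(-1,2)
E
python3 - <<'E'
from h import *
a=snap('top','t0.png');b=snap('scene','s0.png')
s=state();print({k:np.round(v,3) for k,v in s.items()})
try: print(finger_overhang)
except Exception as e: print(e)
for r in(a,b):
    R=cv2.Rodrigues(np.array(r['rvec'],float))[0];print(-R.T@np.array(r['tvec']).ravel(),r['K'])
E
```

```text
pics
{'t': np.float64(0.1), 'joint_positions': array([-1.348,  0.522, -0.036,  1.6  ,  0.021,  1.021, -0.113]), 'qvel': array([ 0.002, -0.004, -0.002, -0.002, -0.002, -0.002,  0.   ]), 'tau': array([ 3.0000e-03, -9.2848e+01,  1.9840e+00, -3.7053e+01,  1.8000e-02,
        5.0000e-03, -0.0000e+00]), 'position': array([0.18 , 0.598, 0.303]), 'orientation': array([-0.   ,  0.146,  0.989, -0.001]), 'wrist_force': array([ 0.601, -0.073, -0.525]), 'moment': array([0.005, 0.017, 0.001]), 'grip_force': np.float64(0.0), 'finger_gap': np.float64(1.001)}
0.0726
[ 0.40025653 -0.01020818  1.1562666 ] [[439.90204451   0.         260.52595528]
 [  0.         439.90204451 188.62914137]
 [  0.           0.           1.        ]]
[0.98125576 0.67423285 0.70881809] [[404.90401209   0.         257.79628246]
 [  0.         404.90401209 186.70796068]
 [  0.           0.           1.        ]]
```

View pics/t0.png

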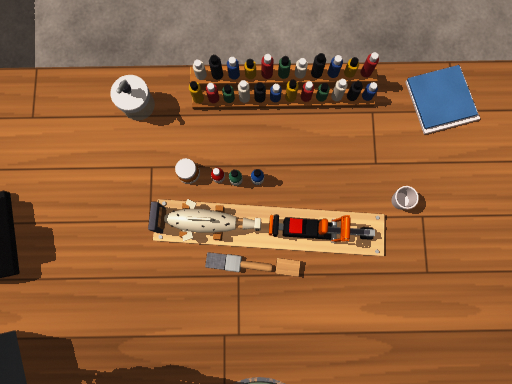

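View pics/s0.png

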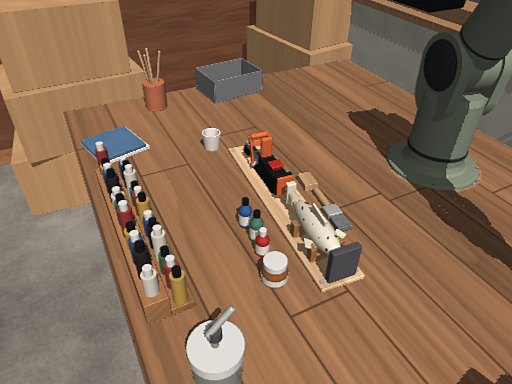

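```bash
python3 - <<'E'
from h import *
a=cv2.imread('pics/t0.png')[190:270,260:400]; b=cv2.imread('pics/s0.png')[115:215,220:330]
cv2.imwrite('pics/c1.png',cv2.resize(a,None,fx=5,fy=5,interpolation=2)); cv2.imwrite('pics/c2.png',cv2.resize(b,None,fx=6,fy=6,interpolation=2)[:600])
r=dict(np.load('pics/t0.npz'))
for n,uv,z in (('c',(156,197),.012),('c',(385,214),.012),('c',(384,255),.012),('c',(152,240),.012)): print(n,px(r,*uv,z))
im=r['image']; h=cv2.cvtColor(im,cv2.COLOR_BGR2HSV)
m=((h[...,0]<4)|(h[...,0]>176))&(h[...,1]>200)&(h[...,2]>150); m[:205]=0;m[250:]=0;m[:,:270]=0;m[:,310:]=0
ys,xs=np.nonzero(m);print('tab',len(xs),xs.mean(),ys.mean(),px(r,xs.mean(),ys.mean(),.092))
E
```

```text
c [0.59770293 0.26288711 0.012     ]
c [ 0.54313562 -0.33794602  0.012     ]
c [ 0.43705961 -0.32814922  0.012     ]
c [0.48486737 0.2700442  0.012     ]
tab 177 295.271186440678 225.40112994350284 [ 0.50876572 -0.09571985  0.092     ]
```

View pics/c1.png

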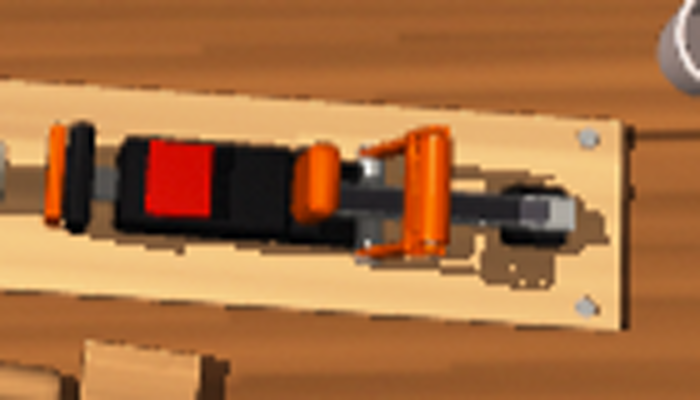

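View pics/c2.png

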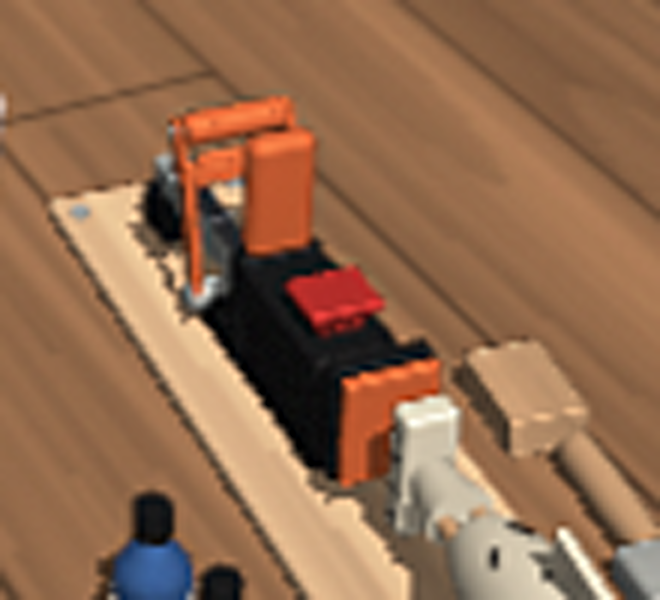

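The clamp's axis runs along world (0.085, 0.996). The tab is at px (295, 225), giving (0.509, -0.096). The finger bar is at about px (346, 228), and the base-edge line agrees with both, so the clamp origin is about (0.500, -0.197). I'll close the fingers, turn them to line up with the clamp, and move over behind the trigger.

```bash
python3 -m creep '[[[0,0,-0.104,-2.5,-2,0,0],[0,0,-0.104,-2.5,-2,0,0],[0,0,0,-2.7,-2.7,0,0],[0,0,0,-2.7,-2.7,0,0],[0,0,0,-2.7,-2.7,0,0]]]'
python3 -m creep '[[[0,0,0,-2.7,-2.7,0,0],[0,0,0,-2.7,-2.7,0,0],[0,0,0,-2.7,-2.7,0,0],[0,0,0,-2.7,-2.7,0,0],[0,0,0,-2.7,-2.7,0,0]]]'
python3 -m creep '[[[0,0,0,-2.7,-2.7,0,0],[0,0,0,-2.7,-2.7,0,0],[0,0,0,-2.7,-2.7,0,0],[0,0,0,-1,-3.5,0,0],[0,0,0,0,-3.5,0,0]]]'
cat >> h.py <<'E'
O=np.array([.5001,-.1973]);X=np.array([.085,.9964])
def st():
    s=state();d=np.array(s['position'])[:2]-O;f=np.array(s['wrist_force'])
    from scipy.spatial.transform import Rotation as R
    q=s['orientation'];M=R.from_quat([*q[1:],q[0]]).as_matrix()
    print('t%.2f cx%.1f cy%.1f z%.1f mm  Fx%.1f Fy%.1f Fz%.1f gap%.2f'%(s['t'],1e3*d@X,1e3*(-d[0]*X[1]+d[1]*X[0]),1e3*s['position'][2],f[:2]@X,-f[0]*X[1]+f[1]*X[0],f[2],s['finger_gap']),np.round(M[:,1],3),np.round(M[:,2],3))
E
python3 -c "
from h import *
st();r=dict(np.load('pics/t0.npz'));print(px(r,345.6,228,.119))"
```

```text
t: 0.52
position: [0.294, 0.4585, 0.3036]
orientation: [-0.0, 0.042, 0.999, -0.0]
wrist_force: [1.0, 1.8, 0.6]
finger_gap: 0.3
grip_force: 0.0
t: 0.93
position: [0.4171, 0.3124, 0.3038]
orientation: [-0.0, 0.042, 0.999, -0.0]
wrist_force: [1.3, 1.0, -0.1]
finger_gap: -0.003
grip_force: 0.0
t: 1.35
position: [0.4957, 0.1539, 0.3034]
orientation: [0.0, 0.043, 0.999, -0.0]
wrist_force: [0.3, -0.6, 0.0]
finger_gap: 0.004
grip_force: 0.0
t1.35 cx349.6 cy34.3 z303.4 mm  Fx-0.6 Fy-0.3 Fz0.0 gap0.00 [ 0.086  0.996 -0.   ] [ 0. -0. -1.]
[ 0.49801129 -0.21209602  0.119     ]
```

```bash
python3 -m creep '[[[0,0,0,-0.7,-4,0,0],[0,0,0,-0.7,-4,0,0],[0,0,0,-0.7,-4,0,0],[0,0,0,-0.6,-4,0,0],[0,0,0,-0.6,-4,0,0]]]' >/dev/null
python3 -m creep '[[[0,0,0,0,-4,0,0],[0,0,0,0,-4,0,0],[0,0,0,0,-4,0,0],[0,0,0,0,-4,0,0],[0,0,0,0,-3,0,0]]]' >/dev/null
python3 -c "
from h import *
st()"
python3 -m creep '[[[0,0,0,0,0,0,0],[0,0,0,0,0,0,0],[0,0,0,0,0,0,0],[0,0,0,0,0,0,0],[0,0,0,0,0,0,0]]]' >/dev/null
python3 -c "
from h import *
st()"
```

```text
t2.18 cx-41.9 cy3.6 z303.8 mm  Fx0.6 Fy-1.2 Fz1.5 gap-0.00 [ 0.087  0.996 -0.001] [-0.    -0.001 -1.   ]
t2.60 cx-37.3 cy2.6 z303.9 mm  Fx1.0 Fy-0.3 Fz0.4 gap0.00 [0.083 0.997 0.   ] [-0.  0. -1.]
```

```bash
python3 -m creep '[[[0,0,0,-0.2,-2.5,1.5,0],[0,0,0,0,0,3.5,0],[0,0,0,0,0,3.5,0],[0,0,0,0,0,3,0],[0,0,0,0,0,1.8,0]]]' >/dev/null
python3 -m creep '[[[0,0,0,0,0,0,0],[0,0,0,0,0,0,0],[0,0,0,0,0,0,0],[0,0,0,0,0,0,0],[0,0,0,0,0,0,0]]]' >/dev/null
python3 -c "
from h import *
st();snap('scene','s1.png')
cv2.imwrite('pics/c3.png',cv2.resize(cv2.imread('pics/s1.png')[60:260,160:420],None,fx=3,fy=3,interpolation=2))"
```

```text
t3.43 cx-63.5 cy0.2 z172.3 mm  Fx-0.1 Fy-0.4 Fz-0.1 gap0.00 [ 0.084  0.996 -0.001] [ 0.002 -0.001 -1.   ]
```

View pics/c3.png

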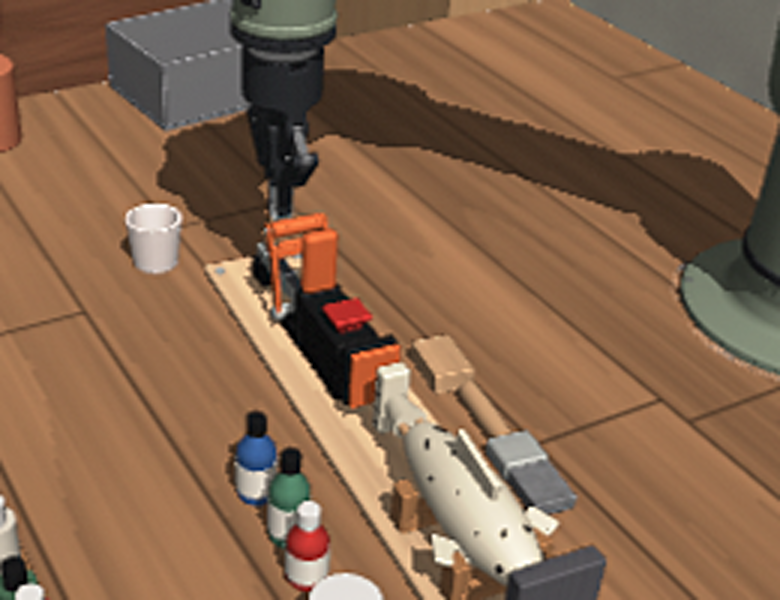

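The closed fingers stand behind the roller at crop px (285, 215), on the clamp's centre line and clear of everything. Next I'll feel for contact.

```bash
p(){ python3 -c "
from h import *
st()"; }
python3 -m creep '[[[0,0,0,0,0.3,0,0],[0,0,0,0,0.3,0,0],[0,0,0,0,0.3,0,0],[0,0,0,0,0.3,0,0],[0,0,0,0,0.3,0,0]]]' >/dev/null;p
python3 -m creep '[[[0,0,0,0,0.3,0,0],[0,0,0,0,0.3,0,0],[0,0,0,0,0.3,0,0],[0,0,0,0,0.3,0,0],[0,0,0,0,0.3,0,0]]]' >/dev/null;p
python3 -m creep '[[[0,0,0,0,0.3,0,0],[0,0,0,0,0.3,0,0],[0,0,0,0,0.3,0,0],[0,0,0,0,0,0,0],[0,0,0,0,0,0,0]]]' >/dev/null;p
```

```text
t3.90 cx-48.0 cy0.8 z171.0 mm  Fx-0.1 Fy0.7 Fz-0.8 gap0.00 [0.084 0.996 0.   ] [ 0.  0. -1.]
t4.32 cx-33.7 cy0.9 z171.0 mm  Fx-4.7 Fy0.2 Fz0.9 gap0.00 [ 0.085  0.996 -0.001] [ 0.    -0.001 -1.   ]
t4.73 cx-24.3 cy0.8 z170.9 mm  Fx-3.9 Fy-0.3 Fz1.0 gap-0.00 [0.084 0.996 0.   ] [-0.  0. -1.]
```

```bash
p(){ python3 -c "
from h import *
st()"; }
python3 -m creep '[[[0,0,0,0,0.4,0,0],[0,0,0,0,0.4,0,0],[0,0,0,0,0.4,0,0],[0,0,0,0,0.4,0,0],[0,0,0,0,0,0,0]]]' >/dev/null;p
python3 -m creep '[[[0,0,0,0,-1,0,0],[0,0,0,0,-1,0,0],[0,0,0,0,-0.8,0,0],[0,0,0,0,-0.6,0,0],[0,0,0,0,0,0,0]]]' >/dev/null;p
python3 -m creep '[[[0,0,0,0,-0.3,0,0],[0,0,0,0,0,0,0],[0,0,0,0,0,0,0],[0,0,0,0,0.2,0,0],[0,0,0,0,0.2,0,0]]]' >/dev/null;p
python3 -m creep '[[[0,0,0,0,0.2,0,0],[0,0,0,0,0.2,0,0],[0,0,0,0,0.2,0,0],[0,0,0,0,0.2,0,0],[0,0,0,0,0.2,0,0]]]' >/dev/null;p
python3 -m creep '[[[0,0,0,0,0.2,0,0],[0,0,0,0,0.2,0,0],[0,0,0,0,0.2,0,0],[0,0,0,0,0.2,0,0],[0,0,0,0,0.2,0,0]]]' >/dev/null;p
python3 -c "
from h import *
snap('scene','s2.png')"
```

```text
t5.15 cx-8.0 cy0.8 z170.9 mm  Fx-3.9 Fy1.5 Fz-0.3 gap-0.00 [0.084 0.996 0.   ] [-0.  0. -1.]
t5.57 cx-44.3 cy1.2 z170.9 mm  Fx0.4 Fy-0.3 Fz0.3 gap0.00 [ 0.087  0.996 -0.   ] [-0. -0. -1.]
t5.98 cx-41.0 cy0.8 z170.9 mm  Fx0.3 Fy-0.3 Fz0.4 gap-0.00 [0.084 0.996 0.   ] [-0.  0. -1.]
t6.40 cx-31.6 cy0.8 z171.0 mm  Fx-5.9 Fy0.1 Fz-0.7 gap-0.00 [ 0.085  0.996 -0.   ] [ 0. -0. -1.]
t6.82 cx-21.3 cy0.9 z170.9 mm  Fx-5.1 Fy0.3 Fz0.5 gap-0.00 [ 0.085  0.996 -0.   ] [ 0. -0. -1.]
```

```bash
p(){ python3 -c "
from h import *
st()"; }
python3 -m creep '[[[0,0,0,0,0.3,0,0],[0,0,0,0,0.3,0,0],[0,0,0,0,0.3,0,0],[0,0,0,0,0.3,0,0],[0,0,0,0,0.2,0,0]]]' >/dev/null;p
python3 -m creep '[[[0,0,0,0,0,0,0],[0,0,0,0,0,0,0],[0,0,0,0,0,0,0],[0,0,0,0,0,0,0],[0,0,0,0,0,0,0]]]' >/dev/null;p
python3 -m creep '[[[0,0,0,0,-1,0,0],[0,0,0,0,-1,0,0],[0,0,0,0,-0.8,0,0],[0,0,0,0,-0.6,0,0],[0,0,0,0,0,0,0]]]' >/dev/null;p
python3 -c "
from h import *
r=snap('scene','s3.png');im=np.vstack([cv2.imread('pics/s2.png')[140:230,220:350],r['image'][140:230,220:350]])
cv2.imwrite('pics/c4.png',cv2.resize(im[:,:],None,fx=3.3,fy=3.3,interpolation=2))"
```

```text
t7.28 cx-7.6 cy0.9 z170.9 mm  Fx-8.2 Fy-0.1 Fz-0.4 gap0.00 [ 0.085  0.996 -0.   ] [ 0. -0. -1.]
t7.70 cx-7.8 cy0.9 z170.9 mm  Fx-6.6 Fy0.4 Fz0.2 gap0.00 [ 0.085  0.996 -0.   ] [ 0. -0. -1.]
t8.12 cx-43.1 cy1.1 z170.9 mm  Fx-0.5 Fy-0.7 Fz-0.2 gap0.00 [ 0.087  0.996 -0.   ] [-0. -0. -1.]
```

View pics/c4.png

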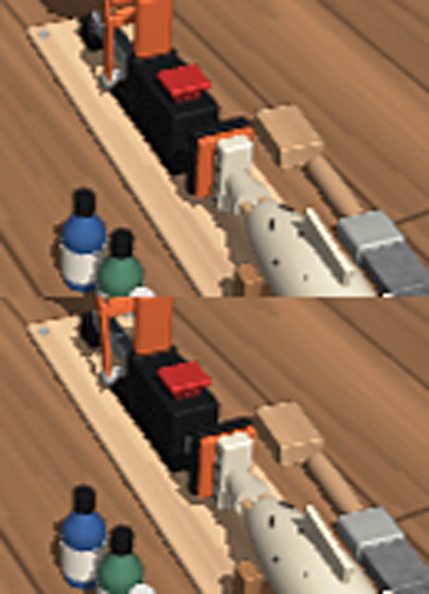

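The jaw has closed on the tail and the push is up to about 7–8 N, which is the tail's sliding friction. Third stroke: slow, watching the force.

```bash
p(){ python3 -c "
from h import *
st()"; }
python3 -m creep '[[[0,0,0,0,0.2,0,0],[0,0,0,0,0.2,0,0],[0,0,0,0,0.2,0,0],[0,0,0,0,0.2,0,0],[0,0,0,0,0.1,0,0]]]' >/dev/null;p
python3 -m creep '[[[0,0,0,0,0.2,0,0],[0,0,0,0,0.1,0,0],[0,0,0,0,0.15,0,0],[0,0,0,0,0.15,0,0],[0,0,0,0,0.15,0,0]]]' >/dev/null;p
python3 -m creep '[[[0,0,0,0,0.15,0,0],[0,0,0,0,0.15,0,0],[0,0,0,0,0.15,0,0],[0,0,0,0,0.1,0,0],[0,0,0,0,0.1,0,0]]]' >/dev/null;p
```

```text
t8.58 cx-32.3 cy0.9 z171.0 mm  Fx-5.9 Fy1.7 Fz0.2 gap-0.00 [ 0.084  0.996 -0.   ] [-0. -0. -1.]
t9.00 cx-25.3 cy1.0 z171.0 mm  Fx-7.6 Fy1.6 Fz-0.1 gap0.00 [ 0.085  0.996 -0.001] [-0.    -0.001 -1.   ]
t9.42 cx-18.7 cy1.0 z170.9 mm  Fx-7.2 Fy1.6 Fz-0.1 gap0.00 [ 0.085  0.996 -0.001] [-0.    -0.001 -1.   ]
```

```bash
p(){ python3 -c "
from h import *
st()"; }
python3 -m creep '[[[0,0,0,0,0.15,0,0],[0,0,0,0,0.15,0,0],[0,0,0,0,0.1,0,0],[0,0,0,0,0.1,0,0],[0,0,0,0,0.1,0,0]]]' >/dev/null;p
python3 -m creep '[[[0,0,0,0,0.1,0,0],[0,0,0,0,0.1,0,0],[0,0,0,0,0.1,0,0],[0,0,0,0,0.1,0,0],[0,0,0,0,0.05,0,0]]]' >/dev/null;p
```

```text
t9.83 cx-12.8 cy1.0 z171.0 mm  Fx-6.9 Fy2.0 Fz-0.2 gap0.00 [ 0.085  0.996 -0.001] [-0.    -0.001 -1.   ]
t10.25 cx-8.2 cy1.0 z171.0 mm  Fx-7.8 Fy1.0 Fz1.6 gap-0.00 [ 0.085  0.996 -0.001] [-0.    -0.001 -1.   ]
```

Still sliding and not bottomed. Releasing for a fourth stroke.

```bash
p(){ python3 -c "
from h import *
st()"; }
python3 -m creep '[[[0,0,0,0,-1,0,0],[0,0,0,0,-1,0,0],[0,0,0,0,-0.8,0,0],[0,0,0,0,-0.6,0,0],[0,0,0,0,0,0,0]]]' >/dev/null
python3 -m creep '[[[0,0,0,0,0,0,0],[0,0,0,0,0.2,0,0],[0,0,0,0,0.2,0,0],[0,0,0,0,0.2,0,0],[0,0,0,0,0.15,0,0]]]' >/dev/null;p
python3 -m creep '[[[0,0,0,0,0.15,0,0],[0,0,0,0,0.15,0,0],[0,0,0,0,0.1,0,0],[0,0,0,0,0.1,0,0],[0,0,0,0,0.1,0,0]]]' >/dev/null;p
python3 -m creep '[[[0,0,0,0,0.1,0,0],[0,0,0,0,0.1,0,0],[0,0,0,0,0.1,0,0],[0,0,0,0,0.1,0,0],[0,0,0,0,0.1,0,0]]]' >/dev/null;p
```

```text
t11.08 cx-34.1 cy0.8 z170.9 mm  Fx-6.2 Fy1.0 Fz0.5 gap-0.00 [ 0.084  0.996 -0.   ] [-0. -0. -1.]
t11.50 cx-28.9 cy0.9 z171.0 mm  Fx-6.6 Fy1.1 Fz0.7 gap-0.00 [ 0.085  0.996 -0.001] [ 0.    -0.001 -1.   ]
t11.92 cx-23.9 cy0.9 z171.0 mm  Fx-7.1 Fy1.3 Fz0.2 gap0.00 [ 0.085  0.996 -0.001] [ 0.    -0.001 -1.   ]
```

```bash
p(){ python3 -c "
from h import *
st()"; }
python3 -m creep '[[[0,0,0,0,0.1,0,0],[0,0,0,0,0.1,0,0],[0,0,0,0,0.1,0,0],[0,0,0,0,0.1,0,0],[0,0,0,0,0.1,0,0]]]' >/dev/null;p
python3 -m creep '[[[0,0,0,0,0.1,0,0],[0,0,0,0,0.1,0,0],[0,0,0,0,0.1,0,0],[0,0,0,0,0.05,0,0],[0,0,0,0,0.05,0,0]]]' >/dev/null;p
```

```text
t12.33 cx-18.9 cy0.9 z171.0 mm  Fx-7.4 Fy0.6 Fz-0.5 gap-0.00 [ 0.085  0.996 -0.001] [ 0.    -0.001 -1.   ]
t12.75 cx-14.9 cy0.9 z171.0 mm  Fx-7.6 Fy0.1 Fz0.3 gap-0.00 [ 0.085  0.996 -0.001] [ 0.    -0.001 -1.   ]
```

```bash
p(){ python3 -c "
from h import *
st()"; }
python3 -m creep '[[[0,0,0,0,0.1,0,0],[0,0,0,0,0.1,0,0],[0,0,0,0,0.1,0,0],[0,0,0,0,0.05,0,0],[0,0,0,0,0.05,0,0]]]' >/dev/null;p
python3 -m creep '[[[0,0,0,0,0.1,0,0],[0,0,0,0,0.1,0,0],[0,0,0,0,0.1,0,0],[0,0,0,0,0,0,0],[0,0,0,0,0,0,0]]]' >/dev/null;p
```

```text
t13.17 cx-11.2 cy0.9 z171.0 mm  Fx-8.1 Fy0.5 Fz-0.1 gap-0.00 [ 0.085  0.996 -0.001] [ 0.    -0.001 -1.   ]
t13.58 cx-8.4 cy0.9 z171.1 mm  Fx-10.4 Fy0.7 Fz0.6 gap-0.00 [ 0.085  0.996 -0.001] [ 0.    -0.001 -1.   ]
```

The force is rising now, so the tail has bottomed at about cx -11. Smaller steps from here.

```bash
p(){ python3 -c "
from h import *
st()"; }
python3 -m creep '[[[0,0,0,0,0.1,0,0],[0,0,0,0,0.05,0,0],[0,0,0,0,0,0,0],[0,0,0,0,0,0,0],[0,0,0,0,0,0,0]]]' >/dev/null;p
python3 -m creep '[[[0,0,0,0,0,0,0],[0,0,0,0,0,0,0],[0,0,0,0,0,0,0],[0,0,0,0,0,0,0],[0,0,0,0,0,0,0]]]' >/dev/null;p
```

```text
t14.00 cx-7.0 cy0.9 z171.1 mm  Fx-10.4 Fy0.4 Fz1.3 gap-0.00 [ 0.086  0.996 -0.002] [ 0.    -0.002 -1.   ]
t14.42 cx-7.0 cy0.9 z171.1 mm  Fx-11.0 Fy0.9 Fz-0.0 gap-0.00 [ 0.086  0.996 -0.002] [ 0.    -0.002 -1.   ]
```

```bash
p(){ python3 -c "
from h import *
st()"; }
python3 -m creep '[[[0,0,0,0,-1,0,0],[0,0,0,0,-1,0,0],[0,0,0,0,-0.8,0,0],[0,0,0,0,-0.6,0,0],[0,0,0,0,0,0,0]]]' >/dev/null
python3 -m creep '[[[0,0,0,0,0,0,0],[0,0,0,0,0,0,0],[0,0,0,0,0.2,0,0],[0,0,0,0,0,0,0],[0,0,0,0,0,0,0]]]' >/dev/null;p
python3 -m creep '[[[0,0,0,0,0.1,0,0],[0,0,0,0,0.05,0,0],[0,0,0,0,0.0,0,0],[0,0,0,0,0.0,0,0],[0,0,0,0,0,0,0]]]' >/dev/null;p
python3 -m creep '[[[0,0,0,0,0.1,0,0],[0,0,0,0,0.05,0,0],[0,0,0,0,0.0,0,0],[0,0,0,0,0.0,0,0],[0,0,0,0,0,0,0]]]' >/dev/null;p
python3 -m creep '[[[0,0,0,0,0.1,0,0],[0,0,0,0,0.05,0,0],[0,0,0,0,0.0,0,0],[0,0,0,0,0.0,0,0],[0,0,0,0,0,0,0]]]' >/dev/null;p
```

```text
t15.25 cx-37.5 cy0.8 z170.9 mm  Fx-2.3 Fy-0.0 Fz0.3 gap0.00 [0.084 0.996 0.   ] [-0.  0. -1.]
t15.67 cx-36.4 cy0.9 z170.9 mm  Fx-1.9 Fy2.2 Fz0.2 gap-0.00 [0.085 0.996 0.   ] [-0.  0. -1.]
t16.08 cx-35.0 cy0.9 z170.9 mm  Fx-2.7 Fy2.3 Fz-1.2 gap-0.00 [ 0.085  0.996 -0.   ] [-0. -0. -1.]
t16.50 cx-34.0 cy0.9 z171.0 mm  Fx-6.2 Fy0.9 Fz-0.3 gap-0.00 [ 0.085  0.996 -0.001] [ 0.    -0.001 -1.   ]
```

```bash
p(){ python3 -c "
from h import *
st()"; }
python3 -m creep '[[[0,0,0,0,0.1,0,0],[0,0,0,0,0.05,0,0],[0,0,0,0,0.0,0,0],[0,0,0,0,0.0,0,0],[0,0,0,0,0,0,0]]]' >/dev/null;p
python3 -m creep '[[[0,0,0,0,0.1,0,0],[0,0,0,0,0.05,0,0],[0,0,0,0,0.0,0,0],[0,0,0,0,0.0,0,0],[0,0,0,0,0,0,0]]]' >/dev/null;p
```

```text
t16.92 cx-32.9 cy0.9 z171.0 mm  Fx-9.6 Fy2.2 Fz0.4 gap-0.00 [ 0.086  0.996 -0.001] [ 0.    -0.001 -1.   ]
t17.33 cx-31.5 cy0.9 z171.1 mm  Fx-10.0 Fy2.3 Fz1.7 gap-0.00 [ 0.086  0.996 -0.001] [ 0.    -0.001 -1.   ]
```

```bash
p(){ python3 -c "
from h import *
st()"; }
python3 -m creep '[[[0,0,0,0,0.1,0,0],[0,0,0,0,0.1,0,0],[0,0,0,0,0.0,0,0],[0,0,0,0,0.0,0,0],[0,0,0,0,0,0,0]]]' >/dev/null;p
python3 -m creep '[[[0,0,0,0,0.1,0,0],[0,0,0,0,0.05,0,0],[0,0,0,0,0.0,0,0],[0,0,0,0,0.0,0,0],[0,0,0,0,0,0,0]]]' >/dev/null;p
```

```text
t17.75 cx-29.6 cy0.9 z171.1 mm  Fx-10.5 Fy3.0 Fz0.2 gap0.00 [ 0.086  0.996 -0.001] [ 0.    -0.001 -1.   ]
t18.17 cx-28.3 cy0.9 z171.1 mm  Fx-12.0 Fy2.0 Fz-0.3 gap0.00 [ 0.086  0.996 -0.002] [ 0.    -0.002 -1.   ]
```

```bash
p(){ python3 -c "
from h import *
st()"; }
python3 -m creep '[[[0,0,0,0,0.1,0,0],[0,0,0,0,0.05,0,0],[0,0,0,0,0.0,0,0],[0,0,0,0,0.0,0,0],[0,0,0,0,0,0,0]]]' >/dev/null;p
python3 -m creep '[[[0,0,0,0,0.1,0,0],[0,0,0,0,0,0,0],[0,0,0,0,0.0,0,0],[0,0,0,0,0.0,0,0],[0,0,0,0,0,0,0]]]' >/dev/null;p
```

```text
t18.58 cx-26.9 cy0.9 z171.1 mm  Fx-12.4 Fy2.1 Fz0.9 gap-0.00 [ 0.086  0.996 -0.002] [ 0.    -0.002 -1.   ]
t19.00 cx-25.9 cy0.9 z171.1 mm  Fx-12.0 Fy2.9 Fz0.7 gap0.00 [ 0.086  0.996 -0.002] [ 0.    -0.002 -1.   ]
```

```bash
p(){ python3 -c "
from h import *
st()"; }
python3 -m creep '[[[0,0,0,0,0.1,0,0],[0,0,0,0,0,0,0],[0,0,0,0,0.0,0,0],[0,0,0,0,0.0,0,0],[0,0,0,0,0,0,0]]]' >/dev/null;p
python3 -m creep '[[[0,0,0,0,-0.3,0,0],[0,0,0,0,-0.5,0,0],[0,0,0,0,-0.6,0,0],[0,0,0,0,-0.6,0,0],[0,0,0,0,0,0,0]]]' >/dev/null;p
python3 -m creep '[[[0,0,0,0,0,0,0],[0,0,0,0,0,0,0],[0,0,0,0,0,0,0],[0,0,0,0,0,0,0],[0,0,0,0,0,0,0]]]' >/dev/null;p
python3 -m creep '[[[0,0,0,0,0,0,0],[0,0,0,0,0,0,0],[0,0,0,0,0,0,0],[0,0,0,0,0.2,0,0],[0,0,0,0,0.2,0,0]]]' >/dev/null;p
python3 -m creep '[[[0,0,0,0,0.2,0,0],[0,0,0,0,0.2,0,0],[0,0,0,0,0.1,0,0],[0,0,0,0,0,0,0],[0,0,0,0,0,0,0]]]' >/dev/null;p
python3 -m creep '[[[0,0,0,0,0.1,0,0],[0,0,0,0,0.05,0,0],[0,0,0,0,0,0,0],[0,0,0,0,0,0,0],[0,0,0,0,0,0,0]]]' >/dev/null;p
```

```text
t19.42 cx-25.0 cy0.9 z171.1 mm  Fx-12.5 Fy1.3 Fz0.5 gap-0.00 [ 0.086  0.996 -0.002] [ 0.    -0.002 -1.   ]
t19.83 cx-44.5 cy0.7 z171.0 mm  Fx-0.1 Fy0.9 Fz-0.7 gap-0.00 [ 0.086  0.996 -0.   ] [ 0. -0. -1.]
t20.25 cx-43.2 cy0.7 z170.9 mm  Fx0.3 Fy0.8 Fz-0.4 gap0.00 [0.084 0.996 0.   ] [ 0.  0. -1.]
t20.67 cx-39.5 cy0.8 z170.9 mm  Fx-2.5 Fy0.5 Fz0.3 gap0.01 [ 0.085  0.996 -0.   ] [ 0. -0. -1.]
t21.08 cx-34.8 cy0.9 z171.0 mm  Fx-4.9 Fy0.2 Fz-0.4 gap0.00 [ 0.085  0.996 -0.001] [ 0.    -0.001 -1.   ]
t21.50 cx-33.9 cy0.9 z171.1 mm  Fx-7.8 Fy-0.3 Fz0.6 gap-0.00 [ 0.085  0.996 -0.001] [ 0.    -0.001 -1.   ]
```

```bash
p(){ python3 -c "
from h import *
st()"; }
python3 -m creep '[[[0,0,0,0,0.1,0,0],[0,0,0,0,0.0,0,0],[0,0,0,0,0,0,0],[0,0,0,0,0,0,0],[0,0,0,0,0,0,0]]]' >/dev/null;p
python3 -m creep '[[[0,0,0,0,0.1,0,0],[0,0,0,0,0,0,0],[0,0,0,0,0,0,0],[0,0,0,0,0,0,0],[0,0,0,0,0,0,0]]]' >/dev/null;p
python3 -m creep '[[[0,0,0,0,0,0,0],[0,0,0,0,0,0,0],[0,0,0,0,0,0,0],[0,0,0,0,0,0,0],[0,0,0,0,0,0,0]]]' >/dev/null;p
```

```text
t21.92 cx-33.2 cy0.9 z171.1 mm  Fx-9.5 Fy0.1 Fz0.0 gap-0.00 [ 0.086  0.996 -0.002] [ 0.    -0.002 -1.   ]
t22.33 cx-32.5 cy0.9 z171.1 mm  Fx-12.0 Fy0.3 Fz0.0 gap-0.00 [ 0.086  0.996 -0.002] [ 0.    -0.002 -1.   ]
t22.75 cx-32.5 cy0.9 z171.1 mm  Fx-12.2 Fy0.3 Fz-0.0 gap-0.00 [ 0.086  0.996 -0.002] [ 0.001 -0.002 -1.   ]
```

On re-engaging, the push is 12 N, so the jaw was holding about 19 N by itself. Now I'll let go, wait, then go up and over to the tab.

```bash
p(){ python3 -c "
from h import *
st()"; }
python3 -m creep '[[[0,0,0,0,-0.4,0,0],[0,0,0,0,-0.6,0,0],[0,0,0,0,-0.6,0,0],[0,0,0,0,0,0,0],[0,0,0,0,0,0,0]]]' >/dev/null;p
python3 -m creep '[[[0,0,0,0,0,-1.5,0],[0,0,0,0,0,-2.5,0],[0,0,0,0,0,-2.5,0],[0,0,0,0,0,-2,0],[0,0,0,0,0,0,0]]]' >/dev/null;p
python3 -m creep '[[[0,0,0,0,2,0,0],[0,0,0,0,3.5,0,0],[0,0,0,0,3.5,0,0],[0,0,0,0,3.5,0,0],[0,0,0,0,2.5,0,0]]]' >/dev/null
python3 -m creep '[[[0,0,0,0,0,0,0],[0,0,0,0,0,0,0],[0,0,0,0,0,0,0],[0,0,0,0,0,0,0],[0,0,0,0,0,0,0]]]' >/dev/null;p
```

```text
t23.17 cx-47.1 cy0.9 z170.8 mm  Fx0.7 Fy0.0 Fz0.8 gap0.00 [0.085 0.996 0.   ] [-0.  0. -1.]
t23.58 cx-47.0 cy-0.4 z259.5 mm  Fx-0.2 Fy-0.9 Fz0.8 gap-0.00 [ 0.084  0.996 -0.001] [ 0.005 -0.001 -1.   ]
t24.42 cx102.0 cy1.0 z255.8 mm  Fx-0.1 Fy0.3 Fz0.8 gap0.00 [ 0.086  0.996 -0.   ] [-0. -0. -1.]
```

```bash
p(){ python3 -c "
from h import *
st()"; }
python3 -m creep '[[[0,0,0,0,0,2,0],[0,0,0,0,0,3,0],[0,0,0,0,0,2,0],[0,0,0,0,0,0.8,0],[0,0,0,0,0,0.2,0]]]' >/dev/null;p
python3 -m creep '[[[0,0,0,0,0,0.2,0],[0,0,0,0,0,0.2,0],[0,0,0,0,0,0.2,0],[0,0,0,0,0,0.2,0],[0,0,0,0,0,0,0]]]' >/dev/null;p
python3 -m creep '[[[0,0,0,0,0,0.2,0],[0,0,0,0,0,0.1,0],[0,0,0,0,0,0,0],[0,0,0,0,0,0,0],[0,0,0,0,0,0,0]]]' >/dev/null;p
```

```text
t24.83 cx102.4 cy1.5 z174.7 mm  Fx0.3 Fy0.9 Fz-0.3 gap0.00 [ 0.086  0.996 -0.   ] [-0.002 -0.    -1.   ]
t25.25 cx103.0 cy0.8 z168.1 mm  Fx0.2 Fy0.4 Fz0.6 gap0.00 [ 0.085  0.996 -0.   ] [ 0. -0. -1.]
t25.67 cx103.0 cy0.9 z164.9 mm  Fx0.8 Fy-0.1 Fz0.2 gap0.00 [ 0.085  0.996 -0.   ] [ 0. -0. -1.]
```

```bash
p(){ python3 -c "
from h import *
st()"; }
python3 -m creep '[[[0,0,0,0,0,0.2,0],[0,0,0,0,0,0.2,0],[0,0,0,0,0,0,0],[0,0,0,0,0,0,0],[0,0,0,0,0,0,0]]]' >/dev/null;p
python3 -m creep '[[[0,0,0,0,0,0.2,0],[0,0,0,0,0,0.1,0],[0,0,0,0,0,0,0],[0,0,0,0,0,0,0],[0,0,0,0,0,0,0]]]' >/dev/null;p
python3 -m creep '[[[0,0,0,0,0,0.1,0],[0,0,0,0,0,0,0],[0,0,0,0,0,0,0],[0,0,0,0,0,0,0],[0,0,0,0,0,0,0]]]' >/dev/null;p
```

```text
t26.08 cx103.0 cy0.7 z161.4 mm  Fx-0.4 Fy2.8 Fz15.7 gap0.00 [0.085 0.996 0.   ] [ 0.001  0.    -1.   ]
t26.50 cx103.0 cy0.7 z158.1 mm  Fx-0.1 Fy1.7 Fz7.8 gap0.00 [0.085 0.996 0.   ] [ 0.001 -0.    -1.   ]
t26.92 cx103.0 cy0.7 z157.5 mm  Fx2.0 Fy4.8 Fz17.7 gap0.00 [0.085 0.996 0.   ] [ 0.001  0.    -1.   ]
```

The tab is at its hard stop (Fz up to 18 N). I'll hold it down and look.

```bash
p(){ python3 -c "
from h import *
st()"; }
for i in 1 2 ; do :; done
python3 -m creep '[[[0,0,0,0,0,0,0],[0,0,0,0,0,0,0],[0,0,0,0,0,0,0],[0,0,0,0,0,0,0],[0,0,0,0,0,0,0]]]' >/dev/null
python3 -m creep '[[[0,0,0,0,0,0,0],[0,0,0,0,0,0,0],[0,0,0,0,0,0,0],[0,0,0,0,0,0,0],[0,0,0,0,0,0,0]]]' >/dev/null
python3 -m creep '[[[0,0,0,0,0,0,0],[0,0,0,0,0,0,0],[0,0,0,0,0,0,0],[0,0,0,0,0,0,0],[0,0,0,0,0,0,0]]]' >/dev/null;p
python3 -c "
from h import *
r=snap('scene','s4.png')
cv2.imwrite('pics/c5.png',cv2.resize(r['image'][120:270,220:370],None,fx=4,fy=4,interpolation=2))"
```

```text
t28.17 cx103.0 cy0.7 z157.5 mm  Fx-0.1 Fy4.1 Fz17.7 gap-0.00 [0.085 0.996 0.   ] [ 0.001  0.    -1.   ]
```

View pics/c5.png

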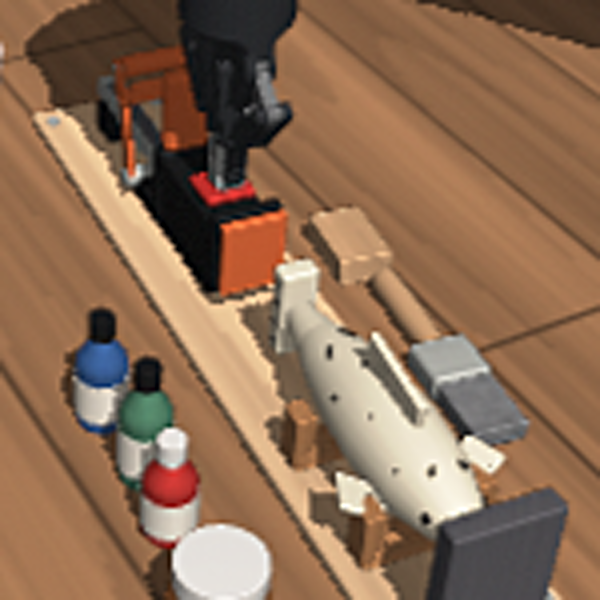

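The jaw is all the way back against the housing (orange pad at crop px (253, 250)), and the tail is home in the fish at (300, 300). I'll lift off and check.

```bash
p(){ python3 -c "
from h import *
st()"; }
python3 -m creep '[[[0,0,0,0,0,-0.5,0],[0,0,0,0,0,-1,0],[0,0,0,0,0,-2,0],[0,0,0,0,0,-2.5,0],[0,0,0,0,0,-2.5,0]]]' >/dev/null
python3 -m creep '[[[0,0,0,0,0,-1,0],[0,0,0,0,0,0,0],[0,0,0,0,0,0,0],[0,0,0,0,0,0,0],[0,0,0,0,0,0,0]]]' >/dev/null;p
python3 -c "
from h import *
r=snap('scene','s5.png')
cv2.imwrite('pics/c6.png',cv2.resize(r['image'][120:270,220:370],None,fx=4,fy=4,interpolation=2))"
```

```text
t29.05 cx103.1 cy1.3 z250.9 mm  Fx-0.0 Fy-0.5 Fz-0.3 gap0.00 [ 0.085  0.996 -0.   ] [-0.002  0.    -1.   ]
```

View pics/c6.png

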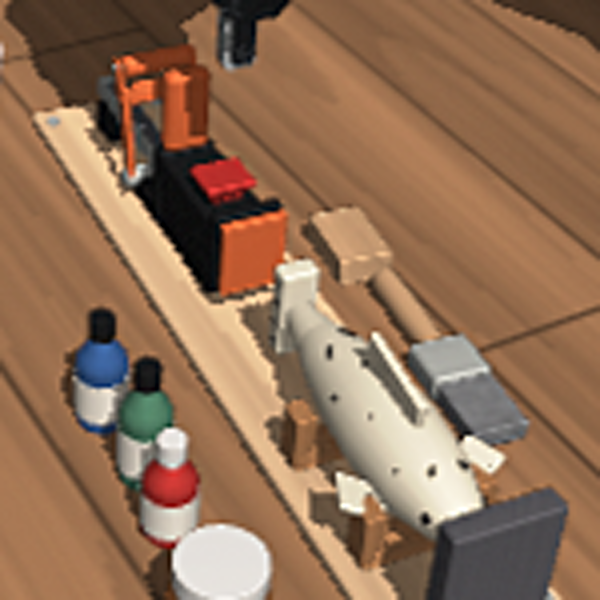

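The gripper is clear, the tab is up at (225, 180), the trigger is at rest at (160, 55), the jaw is back and the tail is home. Handing in.

```bash
python3 -c "
from workcell import *
print(sign_off())"
```

```text
the job is handed in; nothing more can be done
None
```

I handed the job in at about 29 s: the tail is pressed home, the jaw held it by itself at about 19 N (estimated from the trigger push), and after the tab press the last picture shows the jaw fully back with trigger and tab let go; `sign_off()` returned no verdict.

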